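# Open the sloping test clamshell and take the cartridge to the comparator

## Task

Swing the lid of the sloping clamshell test fixture up and back past upright until it rests open by itself. Then push the cartridge inside downhill against its sprung jaw until its tongue is clear of the lip, lift it out without wrenching it against the lip, and set it down, not drop it, in the middle of the comparator stand's bright steel plate: flat, fin up, square to the plate either way round, and let go. Leave the lid open and do not disturb the other things on the bench.

Things in the scene. Friction and masses are not known exactly. Their poses are not given: they have to be found in the camera images.
- fixture: Bolted-down sloping clamshell test fixture: blue foot 150 x 126 mm, aluminium deck 134 x 116 mm rising at 30 degrees towards the fixture's +x (away from the robot at yaw 0). Origin: on the table under the slope's middle; x horizontal, uphill; y along the lid's hinge; z up. Directions in these axes: uphill u = (cos30, 0, sin30), out of the slope n = (-sin30, 0, cos30).
- nest (a point): Fixed point on the deck at the middle of the nest, 75 mm above the fixture's origin; the middle of the cartridge's underside starts here, within 2 mm. Axes as the fixture's (level). The nest is a pocket open along n under the lid: side rails 10 mm high, 1.5 mm clear of the cartridge each side; a backstop 58 mm tall along n stands 41 mm uphill of this point, so the nest is reached along n, not from straight above.
- lip: Fixed steel lip on the backstop. Origin: middle of its lower front edge, 32 mm uphill of nest and 8 mm out of the slope; x uphill, z along n. 6 mm thick. It hangs about 8 mm over the cartridge's tongue, so the cartridge cannot come out until it is pushed 9 mm or more downhill. It must not take more than 15 N from the cartridge.
- jaw_stop (a point): Middle of the sprung jaw's face at rest, at the nest's downhill end (31 mm downhill of nest, 5 mm out of the slope; jaw 10 mm high); this point stays. The jaw backs the cartridge; pushing the cartridge downhill takes about 3 N to start and 0.4 N more per mm, with a solid stop after 11 mm. It springs back.
- lid_pivot (a point): Fixed point at the middle of the lid's hinge line: 60 mm uphill of nest and 30 mm out of the slope. Axes as the fixture's; the hinge line is y.
- lid (a joint): Lid angle (rad): 0 shut on the slope (as it starts), growing as it opens up towards uphill; its balance point is near 1.8, solid stop at 2.35, where it rests by its own weight. Below the balance point it falls shut. Grey cover 120 x 98 mm, 61 mm deep, clear window, about 0.3 kg, hinge almost free.
- lid_bar (a point): Middle of the lid's handle, moving with it: round steel bar 10 mm thick, 66 mm clear length, parallel to the hinge, on two arms 43 mm in front of the lid's front. Lid shut: 165 mm downhill and 34 mm out of the slope from lid_pivot (9 mm below the lid's top). Turns in a light grip (25 N). Axes turn with the lid: y along the bar; shut, x uphill, z out of the slope.
- cartridge: Grey moulded cartridge, about 0.14 kg: block 60 (x) x 50 (y) x 16 (z) mm; tongue 10 mm long, 40 wide, 6 thick at the bottom of its +x end; upright grip fin in the middle of its top, 12 (x) x 36 (y) mm, its top 37 mm above the underside. Origin: middle of the block's underside; z towards the fin, x towards the tongue. In the nest x points uphill, z along n.
- plate: Comparator stand, bolted down. Its bright steel plate 130 x 130 mm, 20 mm thick, is where the cartridge goes. Origin: under the plate's middle, on the table; z up. On its +x side a dark block carries a 200 mm column and a dial gauge, the nearest of it 85 mm from the plate's middle.
- plate_top (a point): Middle of the plate's top face, 20 mm above the table; axes as the plate's.
- detector: Bystander: blue gas detector 85 x 46 x 35 mm, on a paper sheet. Origin under its middle.
- weight: Bystander: brass knobbed weight, 32 mm across, 50 mm high. Origin under its middle.
- driver: Bystander: screwdriver 150 mm long, lying. Origin under its middle.
- gauge: Bystander: round steel gauge body 64 mm across, 30 mm high. Origin under its middle.
- oil: Bystander: white bottle 48 mm across, 120 mm high. Origin under its middle.
- mug: Bystander: white mug 80 mm across, 90 mm high. Origin under its middle.
- tape: Bystander: cardboard box 50 x 50 x 22 mm. Origin under its middle.

How it is judged:
By the outcome, as a careful person would: the job done as asked, in the order asked, and still so for the second after the job is handed in, with the robot touching nothing.
It also fails if it takes over 66 s, if anything falls off the work surface, if the arm or the gripper's body presses on something with over 40 N, if the wrist force passes 120 N, or if a joint passes its speed limit or range.

## Robot

A 6-joint arm with a two-finger parallel gripper is mounted at the origin on the work surface. World frame = base frame: x ahead of the robot, y to its left, z up, the work surface at z = 0. Lengths are in mm, angles in rad, forces in N, time in s.
With the tool pointing down it reaches from about 400 to 825 mm from the base axis. Payload 7 kg.
Tool frame: the origin (TCP) lies at the very end of the fingers, on their centre line; the grasp point (between the pads) lies r.pinch_z behind it (r.pinch_z is the distance from the TCP to the grasp point, in mm); z points along the fingers, y is the line along which they close (so a half turn about z gives the same grasp; the last joint's range is limited). The gripper opens to 88 mm and grips with 3 to 60 N. Pads are 19 mm wide; open, the fingers measure 130 mm over their backs; the gripper's body (78 mm by 193 mm) begins 47 mm behind the grasp point.
Start: joints at [-0.876, 0.359, 0.012, 0, -1.224, -0.288], TCP at [267.051, -619.902, 226.561] pointing down, gripper open.
Joint ranges: [-3.07, 3.07], [-1.43, 2.12], [-1.02, 1.25], [-3.03, 1.67], [-3.05, -0], [-3.03, 3.03]. Speed limits (rad/s): [2.39, 2.39, 3.01, 3.14, 3.14, 3.14].

## Interface

Orientations are given as a unit quaternion [w, x, y, z].
In Python, from cell import r gives the robot as it stands.
- The arm moves only by the tool play_rows, never from a script. Its arguments are lists of equal length, an entry for each row: "translation": the shift along the tool's x, y, z in cm, a list of three; "turn": the turn, a rotation vector about the tool's x, y, z in degrees, a list of three; "fingers": the finger opening in cm, from 0 to 8.76. In form: {"translation": [[x, y, z], ...], "turn": [[rx, ry, rz], ...], "fingers": [fingers, ...]}. A call has 1 to 12 rows; each row shifts and turns the commanded pose from where the row before left it, along the tool's axes as they then stand; what a row does not reach is not made up. A row lasts 1/10 s, in which the tool goes at most 50 mm and 8.59 degrees, less where a joint would pass 70% of its speed; a pose out of reach is approached as far as the arm can. A call is refused whole if a number of a shift passes 5 or a number of a turn 8.59, either way. A call with a gripper value outside its range is refused whole. The fingers move at their own pace and stop on an object; "newtons" is the grip in N (left out, the last holds). Time passes only in rows, so rows that do not move let the fingers close. It gives the time, the measured TCP pose, the force, the opening and the grip force at its end, in the units of the state.
- r.get_state(): the state, without advancing time (a new reading comes with each control period).
- r.capture(name): name is "side" or "top"; returns (picture, depth): 480x640x3 uint8, red, green, blue; 480x640 float32, mm along the optical axis (not along the pixel's ray), 0 where there is no reading.
- r.camera_params(name): a dict with "camera_matrix" (3x3 intrinsics, pixels), "rvec" (rotation vector, rad) and "tvec" (3), from world to camera coordinates, as OpenCV has them. Camera axes: x right, y down, z forward; pixel columns grow to the right and rows downward; lengths in mm; the calibration is good to about 2 mm. A picture is of the moment at which its call begins. camera_params takes no time and is no camera call.
- r.sign_off(): hands the job in; it is judged then, once.
Trained networks look in the newest picture that a camera, given by its name, has taken for a name from the list of things; names that differ only in an ending like _2 or _b are one class to them, and where a whole thing is asked for, a point or a joint stands for the part that bears it (a point fixed in the world has none). Each returns a list of dicts, best first, with "conf" (0 to 1); they miss things now and then, are a little off and sometimes report something else, mostly with a low value. They report only what shows in the picture. A call takes as long as a camera call.
- r.masks_of(camera, thing): "mask" (480x640 bool, what is visible of it) and "location" ([column, row] in pixels, amid what is visible of it).
- r.pinpoint(camera, thing): "location" ([column, row] in pixels: a listed point, or the origin of a listed thing).
The state is a dict: "clock": time; "q": joint angles; "qd": joint speeds; "tau": joint torques, N m; "tool_pos": TCP position; "ee_rot": TCP orientation; "force": force on the tool from outside, world axes, zero at the start; "torque": the same for the moment, N m; "gripper_width": finger opening in mm; "gripper_force": force on a finger pad.
Only numpy, scipy, OpenCV 4.12 (cv2) and the standard library are available. Lean on these libraries where they do the work, as an engineer would, in place of code of your own. Each camera call takes 0.05 s, during which the arm holds its last target. There are 200 camera calls.

## Working session

There is one attempt and no reset: what is moved stays moved. The work goes in short steps, Python scripts to look and compute and a tool call to move; the robot and the scene stay as the last step left them, time stands still between calls to the robot, and variables do not carry over. Pictures are saved under pics/ and viewed, at most 10 in all, crops included, and the job is handed in when it is done.

Besides the shell and the picture viewer there is one more tool, called after "Request:" by a JSON object that holds its "name" and its "arguments", one argument or row to a line. play_rows: Moves the arm, as the interface text tells. Its arguments: {"type":"object","properties":{"translation":{"type":"array"},"turn":{"type":"array"},"fingers":{"type":"array"},"newtons":{"type":"number"}},"required":["translation","turn","fingers"]}

```bash
ls; mkdir -p pics; cat > h.py <<'E'
import numpy as np, cv2
from scipy.spatial.transform import Rotation as R
from cell import r
def cam(n):
    p=r.camera_params(n); K=np.array(p["camera_matrix"],float); M=cv2.Rodrigues(np.array(p["rvec"],float))[0]; t=np.array(p["tvec"],float).ravel(); return K,M,t
def proj(n,X):
    K,M,t=cam(n); c=M@np.asarray(X,float)+t; c=K@c; return c[:2]/c[2]
def ray(n,uv):
    K,M,t=cam(n); d=M.T@np.linalg.inv(K)@np.array([uv[0],uv[1],1.]); return -M.T@t,d
def atz(n,uv,z):
    o,d=ray(n,uv); return o+d*(z-o[2])/d[2]
def deproj(n,D):
    K,M,t=cam(n); v,u=np.mgrid[:480,:640]; 
    P=np.stack([(u-K[0,2])/K[0,0]*D,(v-K[1,2])/K[1,1]*D,D],-1); return (P-t)@M
def tri(uv1,uv2):
    A=[];b=[]
    o1,d1=ray("top",uv1);o2,d2=ray("side",uv2)
    d1/=np.linalg.norm(d1);d2/=np.linalg.norm(d2)
    A1=np.eye(3)-np.outer(d1,d1);A2=np.eye(3)-np.outer(d2,d2)
    X=np.linalg.solve(A1+A2,A1@o1+A2@o2); return X,np.linalg.norm(A1@(X-o1))
E
cat > a.py <<'E'
from h import *
np.set_printoptions(precision=1,suppress=True)
ims=[]
for n in("top","side"):
    im,D=r.capture(n); np.save(n+"D.npy",D); cv2.imwrite(f"pics/{n}0.png",im[...,::-1])
    print(n,"cam at",ray(n,(320,240))[0],ray(n,(320,240))[1])
res={}
for t in["nest","jaw_stop","lid_pivot","lid_bar","lid","plate","plate_top","fixture","cartridge","lip","detector","weight","driver","gauge","oil","mug","tape"]:
    for n in("top","side"):
        L=r.pinpoint(n,t); res[t,n]=L
        print(t,n,[(np.round(l["location"],1).tolist(),round(l["conf"],2)) for l in L[:2]])
    if res[t,"top"] and res[t,"side"]:
        print("   ->",*tri(res[t,"top"][0]["location"],res[t,"side"][0]["location"]))
print(r.pinch_z, r.get_state())
E
python3 a.py
```

```text
pics
top cam at [ 297.3  -40.1 1289.4] [ 0.2  0.  -1. ]
side cam at [416.5 832.5 755.8] [ 0.1 -0.8 -0.6]
nest top []
nest side [([318.7, 204.2], 0.78)]
jaw_stop top []
jaw_stop side [([329.3, 211.3], 0.88)]
lid_pivot top [([307.0, 208.9], 0.7), ([375.9, 223.9], 0.59)]
lid_pivot side [([304.6, 188.2], 0.92), ([318.9, 206.2], 0.46)]
   -> [561.3  -7.  229. ] 18.477864782074278
lid_bar top [([394.3, 293.6], 0.77), ([240.6, 239.5], 0.61)]
lid_bar side [([369.9, 202.5], 0.69), ([309.2, 423.4], 0.57)]
   -> [ 411.5 -200.9   70.2] 0.41271889074208373Traceback (most recent call last):
  File "a.py", line 10, in <module>
    L=r.pinpoint(n,t); res[t,n]=L
ValueError: it knows: cartridge, detector, driver, fixture, gauge, jaw_stop, lid_bar, lid_pivot, lip, mug, nest, oil, plate, plate_top, tape, weight
```

```bash
sed -i 's/"lid_bar","lid",/"lid_bar",/; s/"nest","jaw_stop",//; s/top0/top1/' a.py; sed -i 's/{n}0/{n}1/' a.py; python3 a.py
```

```text
top cam at [ 297.3  -40.1 1289.4] [ 0.2  0.  -1. ]
side cam at [416.5 832.5 755.8] [ 0.1 -0.8 -0.6]
lid_pivot top [([376.8, 226.7], 0.58)]
lid_pivot side [([305.6, 187.4], 0.59)]
   -> [ 562.4 -162.2  127.6] 2.1620115300946616
lid_bar top [([394.2, 290.2], 0.65), ([156.1, 305.2], 0.52)]
lid_bar side [([370.2, 204.3], 0.91), ([354.7, 441.9], 0.65)]
   -> [ 415.2 -201.3   65.5] 5.1593632592587335
plate top [([241.3, 240.1], 0.6), ([464.0, 215.4], 0.51)]
plate side [([289.7, 330.2], 0.97), ([360.5, 183.6], 0.55)]
   -> [560.1 168.4   1.1] 5.080986407731831
plate_top top [([236.8, 243.1], 0.92)]
plate_top side [([284.1, 324.8], 0.6)]
   -> [558.9 176.5  22.4] 5.16794205229688
fixture top [([377.1, 246.6], 0.64)]
fixture side [([321.2, 231.5], 0.96)]
   -> [ 534.2 -174.3   -7.6] 4.96484807624796
cartridge top []
cartridge side []
lip top []
lip side []
detector top [([306.3, 210.3], 0.62)]
detector side [([263.5, 272.9], 0.89)]
   -> [640.6   2.   -3.5] 1.6676780357624594
weight top [([310.4, 258.1], 0.67)]
weight side [([317.6, 271.6], 0.84)]
   -> [516.1  -5.7   4.8] 3.055848994429724
d
[... 356 characters left out ...]
2.3], 0.59)]
   -> [ 617.8 -400.3   -7. ] 3.8769191542035757
mug top [([465.4, 284.0], 0.57)]
mug side [([360.2, 185.4], 0.7), ([287.0, 334.6], 0.3)]
   -> [ 438.8 -385.5    3.6] 2.0456705697574136
tape top [([157.4, 303.5], 0.59)]
tape side [([358.8, 441.2], 0.72)]
   -> [409.3 383.1 -13. ] 3.0034773980001654
18.8 {'clock': 2.0, 'q': array([-0.9,  0.4,  0. ,  0. , -1.2, -0.3]), 'qd': array([ 0.,  0., -0.,  0., -0., -0.]), 'tau': array([  0. , -58.2,  29.3,   7. ,   0. ,  -0. ]), 'tool_pos': array([ 267.1, -619.9,  226.6]), 'ee_rot': array([-0. , -0.2,  1. , -0. ]), 'force': array([-0.8, -0.1, -0.7]), 'torque': array([-0.,  0., -0.]), 'gripper_force': 0.0, 'gripper_width': 87.85950854231848}
```

View pics/top0.png

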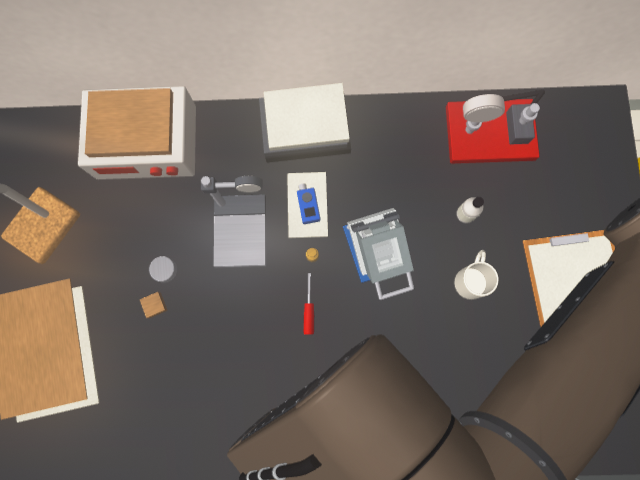

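View pics/side0.png

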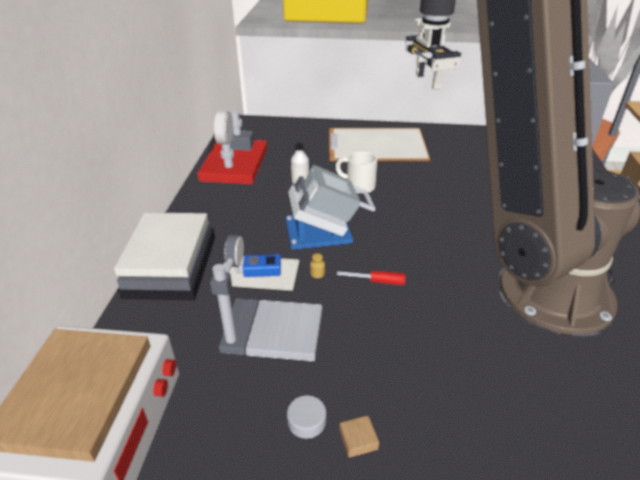

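The top view shows the fixture at about (378,250) with its bar at (395,292), and the plate at (240,238). In the side view the fixture is at (322,210) and the plate at (285,328). Next I refine the positions with depth.

```bash
cat > b.py <<'E'
from h import *
from scipy.optimize import least_squares
np.set_printoptions(precision=1,suppress=True)
s,c=.5,np.sqrt(.75)
def loc(a,n): return np.array([a*c-n*s,0,75+a*s+n*c])
piv=loc(60,30); bar=loc(60-165,64); print(piv,bar)
def W(p,f): 
    q=R.from_euler("z",f[2]).apply(p); q[0]+=f[0];q[1]+=f[1]; return q
obs=[("top",piv,(376.4,225.3)),("side",piv,(305.1,187.8)),("top",bar,(394.3,292)),("side",bar,(370,203.4)),("top",0*bar,(377.1,246.6)),("side",0*bar,(321.2,231.5))]
f=least_squares(lambda f:np.concatenate([proj(n,W(p,f))-o for n,p,o in obs]),[530,-170,.26])
print("fix",f.x[:2],np.degrees(f.x[2]),f.fun); F=f.x; np.save("F.npy",F)
for n in("top","side"):
    P=deproj(n,np.load(n+"D.npy").astype(float)); ok=(np.load(n+"D.npy")>0)&(P[...,2]>10)
    q=P[ok]; q=(q-[F[0],F[1],0]); q=R.from_euler("z",-F[2]).apply(q)
    a=q[:,0]*c+(q[:,2]-75)*s; h=-q[:,0]*s+(q[:,2]-75)*c; y=q[:,1]
    near=(abs(y)<90)&(abs(q[:,0])<160)
    top=near&(h>63)&(h<83)&(a>-80)&(a<65); Q=np.c_[a,y][top].astype(np.float32)
    print(n,"lid plane n",np.median(h[top]),cv2.minAreaRect(Q),np.percentile(Q,[2,98],0).ravel(),top.sum())
    u,sv,vt=np.linalg.svd(q[top]-q[top].mean(0),full_matrices=0); print("normal",vt[2],sv)
    b=near&(a<-95)&(a>-125)&(h>45); Q=np.c_[a,y,h][b]; print(n,"bar",len(Q),Q.mean(0) if len(Q) else 0,np.percentile(Q,[2,98],0) if len(Q) else 0)
    m=(abs(P[...,0]-559)<110)&(abs(P[...,1]-172)<110)&(abs(P[...,2]-20)<6)&ok
    Q=P[m][:,:2].astype(np.float32); print(n,"plate z",np.median(P[m][:,2]),cv2.minAreaRect(Q),len(Q), np.percentile(Q,[1,99],0).ravel())
    t=(abs(P[...,2])<8); print("table z",np.median(P[t][:,2]))
E
python3 b.py
```

```text
[ 37.   0. 131.] [-122.9    0.    77.9]
fix [ 531.1 -169.3] 13.463031286461556 [-0.3 -1.8 -0.7 -1.2 -0.9  1.5 -0.1 -2.9 -1.7  2.7 -0.9 -1.6]
top lid plane n 71.51792735913065 ((-8.81170654296875, -3.742565155029297), (145.226806640625, 98.97908782958984), 2.271074056625366) [-65.7 -50.2  58.8  44.5] 2192
normal [-0.5 -0.   0.9] [1656.5 1330.4  118.2]
top bar 162 [-101.5   -5.7   66.6] [[-107.9  -47.1   60.1]
 [ -96.7   34.5   71.2]]
top plate z 19.78189592673818 ((583.336181640625, 170.61178588867188), (130.4368438720703, 171.21327209472656), 89.93531036376953) 3332 [499.2 106.4 667.  234.1]
table z -0.0031096475139687995
side lid plane n 69.94083370092957 ((-8.998584747314453, -1.8587112426757812), (107.96296691894531, 141.13870239257812), 89.88008117675781) [-69.7 -47.7  56.3  50.2] 958
normal [ 0.5 -0.  -0.9] [1110.6  961.2   64.7]
side bar 95 [-102.2   -0.2   64. ] [[-109.   -42.2   58.5]
 [ -95.7   39.8   68.1]]
side plate z 17.588093947917873 ((582.8792724609375, 173.59597778320312), (133.68138122558594, 172.37063598632812), 89.7724838256836) 4261 [498.2 110.5 666.2 238.4]
table z -2.299595481462132
```

```bash
cat > p.py <<'E'
from h import *
import math,sys
s,c=.5,np.sqrt(.75)
F=np.array([531.,-170.7,math.radians(13.6)])
Rf=R.from_euler("z",F[2])
def fix(a,y,n): # slope coords (from nest) -> world
    return Rf.apply([a*c-n*s,y,75+a*s+n*c])+[F[0],F[1],0]
def ori(zdir,ydir,frame=Rf):
    z=np.array(zdir,float);z/=np.linalg.norm(z);y=np.array(ydir,float);y-=z*(y@z);y/=np.linalg.norm(y)
    return frame*R.from_matrix(np.c_[np.cross(y,z),y,z])
def cur():
    st=r.get_state(); q=st["ee_rot"]; return np.array(st["tool_pos"]),R.from_quat(np.r_[q[1:],q[0]]),st
def rows(p0,R0,p1,R1,n=None,step=30,ang=6):
    rv=(R0.inv()*R1).as_rotvec(); d=p1-p0
    n=n or max(1,math.ceil(np.linalg.norm(d)/step),math.ceil(np.degrees(np.linalg.norm(rv))/ang))
    out=[]
    for i in range(n):
        Ri=R0*R.from_rotvec(rv*i/n)
        out.append((np.round(Ri.inv().apply(d/n)/10,2).tolist(),np.round(np.degrees(rv/n),2).tolist()))
    return out
def show(rs):
    print(len(rs)); print([x[0] for x in rs]); print([x[1] for x in rs])
def err(p1,R1):
    p,Rc,st=cur(); print("err tool cm",np.round(Rc.inv().apply(p1-p)/10,2),"deg",np.round(np.degrees((Rc.inv()*R1).as_rotvec()),1))
def stat():
    p,Rc,st=cur(); print("t",round(st["clock"],2),"p",p.round(1),"z",Rc.as_matrix()[:,2].round(2),"y",Rc.as_matrix()[:,1].round(2),"q",np.round(st["q"],2),"F",np.round(st["force"],1),"w",round(st["gripper_width"],1),"gf",round(st["gripper_force"],1))
Rbar=ori([s,0,-c],[c,0,s]); Rbar2=ori([s,0,-c],[-c,0,-s])
Rcar=ori([s,0,-c],[0,1,0]); Rcar2=ori([s,0,-c],[0,-1,0])
E
cat > c1.py <<'E'
from p import *
stat(); p,R0,st=cur()
for n,Rt in(("bar",Rbar),("bar2",Rbar2),("car",Rcar),("car2",Rcar2)): print(n,np.degrees((R0.inv()*Rt).as_rotvec()).round(0))
zt=Rbar.as_matrix()[:,2]
tgt=fix(-105,0,64)+zt*18.8-zt*110
print("pre",tgt)
for Rt in (Rbar,Rbar2): show(rows(p,R0,tgt,Rt))
E
python3 c1.py
```

```text
t 2.0 p [ 267.1 -619.9  226.6] z [-0. -0. -1.] y [-0.4   0.92 -0.  ] q [-0.88  0.36  0.01  0.   -1.22 -0.29] F [-0.8 -0.1 -0.7] w 87.9 gf 0.0
bar [-22. -26.  97.]
bar2 [ 25. -21. -78.]
car [  3. -30.   9.]
car2 [  44.    4. -165.]
pre [ 367.19281997 -210.32912754  156.90714267]
18
[[-1.41, 1.87, 0.39], [-1.22, 1.98, 0.46], [-1.01, 2.08, 0.53], [-0.8, 2.15, 0.6], [-0.58, 2.2, 0.66], [-0.35, 2.23, 0.72], [-0.12, 2.24, 0.78], [0.11, 2.22, 0.83], [0.34, 2.18, 0.87], [0.56, 2.12, 0.9], [0.78, 2.04, 0.93], [0.99, 1.94, 0.95], [1.19, 1.81, 0.96], [1.38, 1.67, 0.97], [1.56, 1.51, 0.96], [1.72, 1.34, 0.95], [1.86, 1.15, 0.93], [1.98, 0.95, 0.91]]
[[-1.22, -1.45, 5.4], [-1.22, -1.45, 5.4], [-1.22, -1.45, 5.4], [-1.22, -1.45, 5.4], [-1.22, -1.45, 5.4], [-1.22, -1.45, 5.4], [-1.22, -1.45, 5.4], [-1.22, -1.45, 5.4], [-1.22, -1.45, 5.4], [-1.22, -1.45, 5.4], [-1.22, -1.45, 5.4], [-1.22, -1.45, 5.4], [-1.22, -1.45, 5.4], [-1.22, -1.45, 5.4], [-1.22, -1.45, 5.4], [-1.22, -1.45, 5.4], [-1.22, -1.45, 5.4], [-1.22, -1.45, 5.4]]
15
[[-1.69, 2.24, 0.46], [-1.88, 2.09, 0.45], [-2.05, 1.93, 0.44], [-2.21, 1.75, 0.43], [-2.35, 1.55, 0.44], [-2.47, 1.34, 0.46], [-2.57, 1.13, 0.48], [-2.65, 0.9, 0.52], [-2.71, 0.67, 0.56], [-2.75, 0.44, 0.61], [-2.76, 0.21, 0.67], [-2.75, -0.02, 0.73], [-2.72, -0.25, 0.81], [-2.67, -0.47, 0.88], [-2.59, -0.68, 0.96]]
[[1.66, -1.4, -5.22], [1.66, -1.4, -5.22], [1.66, -1.4, -5.22], [1.66, -1.4, -5.22], [1.66, -1.4, -5.22], [1.66, -1.4, -5.22], [1.66, -1.4, -5.22], [1.66, -1.4, -5.22], [1.66, -1.4, -5.22], [1.66, -1.4, -5.22], [1.66, -1.4, -5.22], [1.66, -1.4, -5.22], [1.66, -1.4, -5.22], [1.66, -1.4, -5.22], [1.66, -1.4, -5.22]]
```

Request:
{"name": "play_rows", "arguments": {
  "translation": [
    [-1.7, 2.2, 0.4],
    [-1.9, 2.1, 0.4],
    [-2.1, 1.9, 0.4],
    [-2.2, 1.7, 0.4],
    [-2.3, 1.5, 0.4],
    [-2.5, 1.3, 0.4],
    [-2.6, 1.1, 0.4],
    [-2.6, 0.9, 0.4],
    [-2.7, 0.7, 0.4],
    [-2.7, 0.4, 0.4],
    [-2.8, 0.2, 0.5],
    [-2.8, 0, 0.5]
  ],
  "turn": [
    [1.7, -1.4, -5.2],
    [1.7, -1.4, -5.2],
    [1.7, -1.4, -5.2],
    [1.7, -1.4, -5.2],
    [1.7, -1.4, -5.2],
    [1.7, -1.4, -5.2],
    [1.7, -1.4, -5.2],
    [1.7, -1.4, -5.2],
    [1.7, -1.4, -5.2],
    [1.7, -1.4, -5.2],
    [1.7, -1.4, -5.2],
    [1.7, -1.4, -5.2]
  ],
  "fingers": [3, 3, 3, 3, 3, 3, 3, 3, 3, 3, 3, 3],
  "newtons": 25
}}

```text
clock: 3.2
tool_pos: [346.5, -292.7, 182.8]
ee_rot: [0.17, -0.672, 0.708, -0.137]
force: [-0.3, -0.0, 0.3]
gripper_width: 30.2
gripper_force: 0.0
```

```bash
cat > c2.py <<'E'
from p import *
stat(); p,R0,st=cur()
zt=Rbar.as_matrix()[:,2]
g=fix(-105,0,64)+zt*18.8
err(g-zt*110,Rbar2); err(g,Rbar2)
show(rows(p,R0,g-zt*70,Rbar2))
E
python3 c2.py
```

```text
t 3.2 p [ 346.5 -292.7  182.8] z [ 0.42  0.03 -0.9 ] y [-0.9   0.06 -0.42] q [-0.5  -0.12 -0.6  -0.35 -0.75  0.66] F [-0.3 -0.   0.3] w 30.2 gf 0.0
err tool cm [-8.15 -0.28  3.5 ] deg [  4.5  -4.5 -15.6]
err tool cm [-9.12 -1.02 14.43] deg [  4.5  -4.5 -15.6]
4
[[-2.13, -0.14, 1.87], [-2.08, -0.24, 1.91], [-2.02, -0.34, 1.96], [-1.95, -0.44, 2.01]]
[[1.12, -1.13, -3.89], [1.12, -1.13, -3.89], [1.12, -1.13, -3.89], [1.12, -1.13, -3.89]]
```

Request:
{"name": "play_rows", "arguments": {
  "translation": [
    [-2.1, -0.1, 1.9],
    [-2.1, -0.2, 1.9],
    [-2, -0.3, 2],
    [-1.9, -0.4, 2],
    [0, 0, 0]
  ],
  "turn": [
    [1.1, -1.1, -3.9],
    [1.1, -1.1, -3.9],
    [1.1, -1.1, -3.9],
    [1.1, -1.1, -3.9],
    [0, 0, 0]
  ],
  "fingers": [3, 3, 3, 3, 3]
}}

```text
clock: 3.7
tool_pos: [384.9, -205.7, 119.1]
ee_rot: [-0.202, 0.759, -0.598, 0.158]
force: [-0.5, -1.0, 0.0]
gripper_width: 30.1
gripper_force: 0.0
```

```bash
cat > c3.py <<'E'
from p import *
np.set_printoptions(precision=1,suppress=True)
stat()
p,R0,st=cur()
for n in("top","side"):
    im,D=r.capture(n); np.save(n+"D.npy",D)
    uv=proj(n,fix(-105,0,64)).astype(int); x0=max(0,min(540,uv[0]-50));y0=max(0,min(405,uv[1]-40))
    cr=cv2.resize(im[y0:y0+75,x0:x0+100],None,fx=4,fy=4,interpolation=cv2.INTER_CUBIC)
    for P in (fix(-105,0,64),fix(-105,33,64),fix(-105,-33,64)):
        q=(proj(n,P)-[x0,y0])*4; cv2.circle(cr,tuple(int(v) for v in q),3,(255,0,0),1)
    q=(proj(n,p)-[x0,y0])*4; cv2.circle(cr,tuple(int(v) for v in q),3,(0,255,0),1)
    cv2.imwrite(f"pics/c_{n}.png",cr[...,::-1])
    L=r.pinpoint(n,"lid_bar"); print(n,[(l["location"],l["conf"]) for l in L[:2]],proj(n,fix(-105,0,64)))
a,b=cv2.imread("pics/c_top.png"),cv2.imread("pics/c_side.png"); cv2.imwrite("pics/c.png",np.hstack([a,b]))
zt=Rbar.as_matrix()[:,2]; g=fix(-105,0,64)+zt*18.8
err(g-zt*70,Rbar2); err(g,Rbar2)
E
python3 c3.py
```

```text
t 3.7 p [ 384.9 -205.7  119.1] z [ 0.5  0.1 -0.9] y [-0.8 -0.2 -0.5] q [-0.3 -0.1 -0.7 -0.5 -0.6  1. ] F [-0.5 -1.   0. ] w 30.1 gf 0.0
top [] [394.1 293.5]
side [([369.1, 201.8], 0.6), ([315.9, 273.6], 0.25)] [369.9 200.1]
err tool cm [-0.2 -0.1  0. ] deg [ 0.2 -0.2 -0.2]
err tool cm [-0.3 -0.2  7. ] deg [ 0.2 -0.2 -0.2]
```

View pics/c.png

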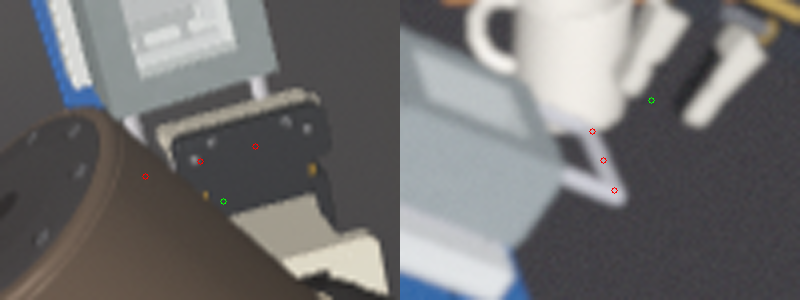

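The side crop shows the predicted bar points lying on the real bar, at about (603,160) in the crop, with the fingers aimed at it. I'll descend and grip.

Request:
{"name": "play_rows", "arguments": {
  "translation": [
    [-0.1, -0.1, 1.8],
    [-0.1, -0.1, 1.8],
    [-0.1, 0, 1.7],
    [0, 0, 1.7],
    [0, 0, 0],
    [0, 0, 0],
    [0, 0, 0],
    [0, 0, 0],
    [0, 0, 0]
  ],
  "turn": [
    [0, 0, 0],
    [0, 0, 0],
    [0, 0, 0],
    [0, 0, 0],
    [0, 0, 0],
    [0, 0, 0],
    [0, 0, 0],
    [0, 0, 0],
    [0, 0, 0]
  ],
  "fingers": [3, 3, 3, 3, 3, 0.5, 0.5, 0.5, 0.5],
  "newtons": 20
}}

```text
clock: 4.8
tool_pos: [422.0, -196.4, 62.8]
ee_rot: [-0.203, 0.758, -0.599, 0.161]
force: [3.2, 2.7, 3.6]
gripper_width: 9.4
gripper_force: 20.1
```

```bash
cat > c4.py <<'E'
from p import *
stat()
p,R0,st=cur()
zt=R0.as_matrix()[:,2]; b=p-zt*18.8
print("bar pred",fix(-105,0,64).round(1),"grasp pt",b.round(1), "diff fixture axes",Rf.inv().apply(b-fix(-105,0,64)).round(1))
# arc: rotate bar about hinge by th, tool tilts back by k*th
piv=fix(60,0,30); ax=Rf.apply([0,1,0])
def arc(t0,t1,n,k,p,R0):
    # from actual pose, rigid hinge rotation of grasp point, tool turns k*dth
    out=[];Rc=R0;g=p-R0.as_matrix()[:,2]*18.8
    for i in range(n):
        d=(t1-t0)/n
        g2=piv+R.from_rotvec(ax*d).apply(g-piv)
        R2=R.from_rotvec(ax*d*k)*Rc
        p1=g+Rc.as_matrix()[:,2]*18.8;p2=g2+R2.as_matrix()[:,2]*18.8
        out.append((np.round(Rc.inv().apply(p2-p1)/10,2).tolist(),np.round(np.degrees((Rc.inv()*R2).as_rotvec()),2).tolist()))
        g,Rc=g2,R2
    return out
if __name__=="__main__":
    show(arc(0,np.radians(60),12,0,p,R0))
E
python3 c4.py
```

```text
t 4.8 p [ 422.  -196.4   62.8] z [ 0.49  0.11 -0.87] y [-0.84 -0.2  -0.5 ] q [-0.33  0.09 -0.68 -0.68 -0.44  1.13] F [3.2 2.7 3.6] w 9.4 gf 20.1
bar pred [ 411.5 -199.6   77.9] grasp pt [ 412.8 -198.6   79.1] diff fixture axes [1.5 0.7 1.2]
12
[[0.0, -0.36, -1.41], [0.0, -0.48, -1.37], [0.0, -0.6, -1.32], [0.0, -0.71, -1.27], [0.0, -0.82, -1.2], [0.0, -0.92, -1.12], [0.0, -1.02, -1.04], [0.0, -1.1, -0.95], [-0.0, -1.18, -0.85], [-0.0, -1.25, -0.74], [-0.0, -1.31, -0.63], [-0.0, -1.36, -0.51]]
[[0.0, 0.0, 0.0], [0.0, 0.0, 0.0], [0.0, 0.0, 0.0], [0.0, 0.0, 0.0], [0.0, 0.0, 0.0], [0.0, 0.0, 0.0], [0.0, 0.0, 0.0], [0.0, 0.0, 0.0], [0.0, 0.0, 0.0], [0.0, 0.0, 0.0], [0.0, 0.0, 0.0], [0.0, 0.0, 0.0]]
```

Request:
{"name": "play_rows", "arguments": {
  "translation": [
    [0, -0.36, -1.41],
    [0, -0.48, -1.37],
    [0, -0.6, -1.32],
    [0, -0.71, -1.27],
    [0, -0.82, -1.2],
    [0, -0.92, -1.12],
    [0, 0, 0]
  ],
  "turn": [
    [0, 0, 0],
    [0, 0, 0],
    [0, 0, 0],
    [0, 0, 0],
    [0, 0, 0],
    [0, 0, 0],
    [0, 0, 0]
  ],
  "fingers": [0.5, 0.5, 0.5, 0.5, 0.5, 0.5, 0.5]
}}

```text
clock: 5.5
tool_pos: [415.8, -198.0, 149.1]
ee_rot: [-0.202, 0.759, -0.598, 0.161]
force: [-2.9, -8.0, -1.4]
gripper_width: 9.4
gripper_force: 20.0
```

```bash
cat > c5.py <<'E'
from c4 import *
d=Rf.inv().apply(b-piv); th=math.pi-math.atan2(d[2],d[0])+math.radians(18.4)
print("rad",np.hypot(d[0],d[2]).round(1),"y",d[1].round(1),"th deg",np.degrees(th)%360,"F fix",Rf.inv().apply(st["force"]).round(1))
end=math.radians(float(sys.argv[1])); th%=2*math.pi
show(arc(th,end,int(sys.argv[2]),0,p,R0))
E
python3 c5.py 90 12
```

```text
t 5.5 p [ 415.8 -198.   149.1] z [ 0.49  0.11 -0.87] y [-0.84 -0.2  -0.5 ] q [-0.26 -0.1  -0.67 -0.45 -0.57  0.82] F [-2.9 -8.  -1.4] w 9.4 gf 20.0
bar pred [ 411.5 -199.6   77.9] grasp pt [ 406.7 -200.1  165.4] diff fixture axes [-4.8  0.7 87.4]
rad 168.2 y 0.7 th deg 30.190359340004655 F fix [-4.7 -7.1 -1.4]
12
[[0.0, -1.02, -1.05], [0.0, -1.11, -0.96], [0.0, -1.19, -0.86], [0.0, -1.26, -0.75], [0.0, -1.32, -0.64], [0.0, -1.37, -0.52], [0.0, -1.41, -0.4], [-0.0, -1.44, -0.28], [-0.0, -1.46, -0.15], [-0.0, -1.46, -0.02], [-0.0, -1.46, 0.1], [-0.0, -1.45, 0.23]]
[[0.0, 0.0, 0.0], [0.0, 0.0, 0.0], [0.0, 0.0, 0.0], [0.0, 0.0, 0.0], [0.0, 0.0, 0.0], [0.0, 0.0, 0.0], [0.0, 0.0, 0.0], [0.0, 0.0, 0.0], [0.0, 0.0, 0.0], [0.0, 0.0, 0.0], [0.0, 0.0, 0.0], [0.0, 0.0, 0.0]]
```

Request:
{"name": "play_rows", "arguments": {
  "translation": [
    [0, -1.02, -1.05],
    [0, -1.11, -0.96],
    [0, -1.19, -0.86],
    [0, -1.26, -0.75],
    [0, -1.32, -0.64],
    [0, -1.37, -0.52],
    [0, -1.41, -0.4],
    [0, -1.44, -0.28],
    [0, -1.46, -0.15],
    [0, -1.46, 0],
    [0, -1.46, 0.1],
    [0, -1.45, 0.2]
  ],
  "turn": [
    [0, 0, 0],
    [0, 0, 0],
    [0, 0, 0],
    [0, 0, 0],
    [0, 0, 0],
    [0, 0, 0],
    [0, 0, 0],
    [0, 0, 0],
    [0, 0, 0],
    [0, 0, 0],
    [0, 0, 0],
    [0, 0, 0]
  ],
  "fingers": [0.5, 0.5, 0.5, 0.5, 0.5, 0.5, 0.5, 0.5, 0.5, 0.5, 0.5, 0.5]
}}

```text
clock: 6.7
tool_pos: [524.4, -169.2, 273.7]
ee_rot: [-0.203, 0.758, -0.599, 0.159]
force: [-7.4, 13.3, 6.7]
gripper_width: 9.2
gripper_force: 20.2
```

```bash
python3 c5.py 131 9
```

```text
t 6.7 p [ 524.4 -169.2  273.7] z [ 0.48  0.12 -0.87] y [-0.84 -0.2  -0.5 ] q [-0.08 -0.11 -0.45 -0.23 -0.75  0.44] F [-7.4 13.3  6.7] w 9.2 gf 20.2
bar pred [ 411.5 -199.6   77.9] grasp pt [ 515.3 -171.4  290. ] diff fixture axes [107.5   3.  212. ]
rad 167.4 y 3.0 th deg 90.16221887015952 F fix [-4.1 14.7  6.7]
9
[[-0.0, -1.29, 0.32], [-0.0, -1.26, 0.42], [-0.0, -1.22, 0.52], [-0.0, -1.18, 0.61], [-0.0, -1.12, 0.7], [-0.0, -1.06, 0.79], [-0.0, -1.0, 0.87], [-0.0, -0.93, 0.95], [-0.0, -0.85, 1.02]]
[[0.0, 0.0, 0.0], [0.0, 0.0, 0.0], [0.0, 0.0, 0.0], [0.0, 0.0, 0.0], [0.0, 0.0, 0.0], [0.0, 0.0, 0.0], [0.0, 0.0, 0.0], [0.0, 0.0, 0.0], [0.0, 0.0, 0.0]]
```

Request:
{"name": "play_rows", "arguments": {
  "translation": [
    [-0.1, -1.29, 0.3],
    [-0.1, -1.26, 0.4],
    [-0.1, -1.22, 0.5],
    [-0.05, -1.18, 0.6],
    [-0.05, -1.12, 0.7],
    [0, -1.06, 0.8],
    [0, -1.0, 0.9],
    [0, -0.93, 0.95],
    [0, -0.85, 1.0],
    [0, 0, 0]
  ],
  "turn": [
    [0, 0, 0],
    [0, 0, 0],
    [0, 0, 0],
    [0, 0, 0],
    [0, 0, 0],
    [0, 0, 0],
    [0, 0, 0],
    [0, 0, 0],
    [0, 0, 0],
    [0, 0, 0]
  ],
  "fingers": [0.5, 0.5, 0.5, 0.5, 0.5, 0.5, 0.5, 0.5, 0.5, 0.5]
}}

```text
clock: 7.7
tool_pos: [639.1, -137.8, 268.3]
ee_rot: [-0.203, 0.759, -0.598, 0.159]
force: [-0.8, 12.0, 4.4]
gripper_width: 9.2
gripper_force: 20.2
```

```bash
python3 c5.py 135 2
```

```text
t 7.7 p [ 639.1 -137.8  268.3] z [ 0.48  0.12 -0.87] y [-0.84 -0.2  -0.5 ] q [ 0.01  0.06 -0.32 -0.18 -0.69  0.33] F [-0.8 12.   4.4] w 9.2 gf 20.2
bar pred [ 411.5 -199.6   77.9] grasp pt [ 630.  -140.   284.6] diff fixture axes [226.4   6.6 206.7]
rad 167.4 y 6.6 th deg 131.81156100432594 F fix [ 2.  11.8  4.4]
2
[[-0.0, -0.27, 0.38], [-0.0, -0.26, 0.38]]
[[0.0, 0.0, 0.0], [0.0, 0.0, 0.0]]
```

Request:
{"name": "play_rows", "arguments": {
  "translation": [
    [0, -0.27, 0.38],
    [0, 0, 0],
    [0, 0, 0],
    [0, 0, 0],
    [0, 0, -1],
    [0, 0, -2.5],
    [0, 0, -3],
    [0, 0, -3],
    [0, 1, -3],
    [0, 1, -2]
  ],
  "turn": [
    [0, 0, 0],
    [0, 0, 0],
    [0, 0, 0],
    [0, 0, 0],
    [0, 0, 0],
    [0, 0, 0],
    [0, 0, 0],
    [0, 0, 0],
    [0, 0, 0],
    [0, 0, 0]
  ],
  "fingers": [0.5, 3, 3, 3, 3, 3, 3, 3, 3, 3]
}}

```text
clock: 8.7
tool_pos: [553.5, -161.0, 385.3]
ee_rot: [-0.202, 0.758, -0.599, 0.161]
force: [-0.2, -0.7, 0.4]
gripper_width: 29.9
gripper_force: 0.0
```

```bash
cat > c6.py <<'E'
from p import *
np.set_printoptions(precision=1,suppress=True)
stat()
ims=[]
for n in("top","side"):
    im,D=r.capture(n); np.save(n+"D2.npy",D); np.save(n+"I2.npy",im)
    uv=proj(n,fix(0,0,20)).astype(int); x0=max(0,min(540,uv[0]-50));y0=max(0,min(405,uv[1]-45))
    cr=cv2.resize(im[y0:y0+75,x0:x0+100],None,fx=4,fy=4,interpolation=cv2.INTER_CUBIC)
    for P in (fix(0,0,0),fix(0,18,37),fix(0,-18,37),fix(30,25,16),fix(-30,25,16),fix(30,-25,16),fix(-30,-25,16)):
        q=(proj(n,P)-[x0,y0])*4; cv2.circle(cr,tuple(int(v) for v in q),3,(255,0,0),1)
    ims.append(cr[...,::-1])
    for t in("cartridge","lip","nest","jaw_stop","lid_bar","lid_pivot"):
        L=r.pinpoint(n,t); X={"cartridge":fix(0,0,0),"nest":fix(0,0,0),"lip":fix(32,0,8),"jaw_stop":fix(-31,0,5),"lid_pivot":fix(60,0,30)}.get(t,fix(0,0,0))
        print(n,t,[(np.round(l["location"],1),round(l["conf"],2)) for l in L[:2]],"pred",proj(n,X))
cv2.imwrite("pics/d.png",np.hstack(ims))
E
python3 c6.py
```

```text
t 8.7 p [ 553.5 -161.   385.3] z [ 0.5  0.1 -0.9] y [-0.8 -0.2 -0.5] q [-0.  -0.1 -0.2 -0.2 -1.   0.3] F [-0.2 -0.7  0.4] w 29.9 gf 0.0
top cartridge [(array([239.2, 239.7]), 0.57)] pred [378.9 243.6]
top lip [] pred [377.  232.1]
top nest [] pred [378.9 243.6]
top jaw_stop [] pred [382.  256.1]
top lid_bar [(array([370.9, 173.8]), 0.86)] pred [378.9 243.6]
top lid_pivot [(array([378.4, 224. ]), 0.77)] pred [376.7 223.5]
side cartridge [(array([321.9, 204.3]), 0.76), (array([318.2, 206.9]), 0.33)] pred [320.2 204.9]
side lip [(array([358.1, 439.7]), 0.34)] pred [310.4 197.7]
side nest [(array([319.5, 209.5]), 0.62)] pred [320.2 204.9]
side jaw_stop [(array([328.1, 209.9]), 0.79)] pred [332.1 207.8]
side lid_bar [(array([266.4, 131.2]), 0.69)] pred [320.2 204.9]
side lid_pivot [(array([305.5, 189.3]), 0.87)] pred [304.6 186.3]
```

View pics/d.png

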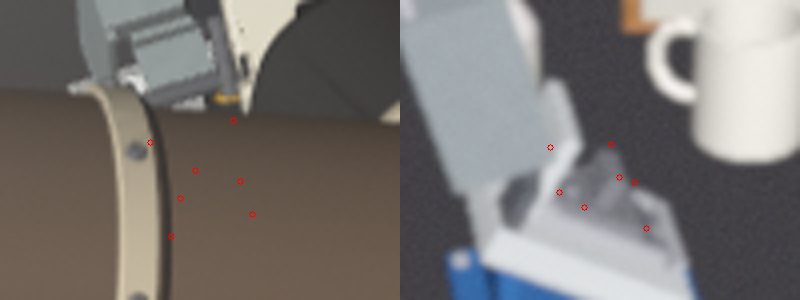

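The lid stands open by itself. The side crop shows the cartridge at about (600,190), and the arm hides it from the top camera. I'll swing aside for a clear top view and turn the gripper to the cartridge orientation on the way.

```bash
python3 - <<'E'
from p import *
p,R0,st=cur()
show(rows(p,R0,np.array([540,110,385.]),Rcar,n=12))
E
```

```text
12
[[-2.22, -0.36, 0.18], [-2.25, -0.07, 0.18], [-2.24, 0.22, 0.18], [-2.19, 0.51, 0.18], [-2.1, 0.79, 0.18], [-1.98, 1.06, 0.18], [-1.83, 1.31, 0.18], [-1.64, 1.54, 0.18], [-1.43, 1.74, 0.18], [-1.19, 1.91, 0.18], [-0.93, 2.05, 0.18], [-0.65, 2.15, 0.18]]
[[0.01, -0.02, 7.48], [0.01, -0.02, 7.48], [0.01, -0.02, 7.48], [0.01, -0.02, 7.48], [0.01, -0.02, 7.48], [0.01, -0.02, 7.48], [0.01, -0.02, 7.48], [0.01, -0.02, 7.48], [0.01, -0.02, 7.48], [0.01, -0.02, 7.48], [0.01, -0.02, 7.48], [0.01, -0.02, 7.48]]
```

Request:
{"name": "play_rows", "arguments": {
  "translation": [
    [-2.2, -0.4, 0.2],
    [-2.2, -0.1, 0.2],
    [-2.2, 0.2, 0.2],
    [-2.2, 0.5, 0.2],
    [-2.1, 0.8, 0.2],
    [-2, 1.1, 0.2],
    [-1.8, 1.3, 0.2],
    [-1.6, 1.5, 0.2],
    [-1.4, 1.7, 0.2],
    [-1.2, 1.9, 0.2],
    [-0.9, 2, 0.2],
    [-0.7, 2.2, 0.2]
  ],
  "turn": [
    [0, 0, 7.5],
    [0, 0, 7.5],
    [0, 0, 7.5],
    [0, 0, 7.5],
    [0, 0, 7.5],
    [0, 0, 7.5],
    [0, 0, 7.5],
    [0, 0, 7.5],
    [0, 0, 7.5],
    [0, 0, 7.5],
    [0, 0, 7.5],
    [0, 0, 7.5]
  ],
  "fingers": [5.5, 5.5, 5.5, 5.5, 5.5, 5.5, 5.5, 5.5, 5.5, 5.5, 5.5, 5.5]
}}

```text
clock: 10.6
tool_pos: [542.5, 109.6, 383.7]
ee_rot: [0.255, -0.11, 0.96, 0.031]
force: [1.0, -0.8, -0.2]
gripper_width: 55.1
gripper_force: 0.0
```

```bash
sed -i 's#pics/d.png#pics/e.png#; s/D2/D3/; s/I2/I3/' c6.py; python3 c6.py
```

```text
t 10.6 p [542.5 109.6 383.7] z [ 0.5  0.1 -0.9] y [-0.2  1.   0. ] q [ 0.7 -0.2 -0.5  0.3 -0.8 -2.2] F [ 1.  -0.8 -0.2] w 55.1 gf 0.0
top cartridge [(array([376.5, 244.1]), 0.81)] pred [378.9 243.6]
top lip [(array([469.9, 284.1]), 0.37), (array([308. , 207.8]), 0.19)] pred [377.  232.1]
top nest [(array([382.1, 240.2]), 0.6), (array([374.1, 225.5]), 0.51)] pred [378.9 243.6]
top jaw_stop [(array([383.4, 253.5]), 0.94)] pred [382.  256.1]
top lid_bar [(array([370. , 171.1]), 0.95), (array([166.5, 269.5]), 0.19)] pred [378.9 243.6]
top lid_pivot [(array([378.4, 224.4]), 0.83), (array([375.4, 249.7]), 0.29)] pred [376.7 223.5]
side cartridge [(array([321.7, 206.7]), 0.66)] pred [320.2 204.9]
side lip [(array([260.6, 270.5]), 0.51)] pred [310.4 197.7]
side nest [(array([318.8, 204.9]), 0.8)] pred [320.2 204.9]
side jaw_stop [(array([328.9, 207.1]), 0.65)] pred [332.1 207.8]
side lid_bar [(array([268.3, 133.9]), 0.91)] pred [320.2 204.9]
side lid_pivot [(array([306.8, 185.6]), 0.96)] pred [304.6 186.3]
```

View pics/e.png

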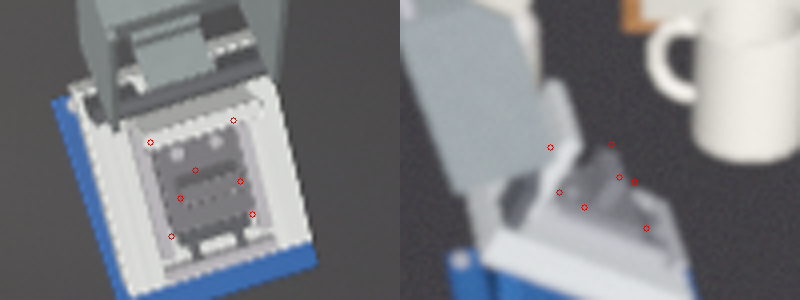

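```bash
python3 - <<'E'
from p import *
np.set_printoptions(precision=1,suppress=True,linewidth=200)
for n in("top","side"):
    D=np.load(n+"D3.npy").astype(float); P=deproj(n,D)
    if n=="side": P[...,2]+=2
    q=Rf.inv().apply((P-[F[0],F[1],0]).reshape(-1,3)).reshape(P.shape)
    a=q[...,0]*c+(q[...,2]-75)*s; h=-q[...,0]*s+(q[...,2]-75)*c; y=q[...,1]
    near=(abs(a)<45)&(abs(y)<40)&(D>0)
    for nm,m in(("fin",near&(h>30)&(h<42)&(abs(a)<20)&(abs(y)<26)),("blk",near&(h>12)&(h<19)&(abs(y)<33)&(a<32))):
        if m.sum()<4: print(n,nm,m.sum()); continue
        X=np.c_[a[m],y[m]].astype(np.float32); rr=cv2.minAreaRect(X)
        print(n,nm,m.sum(),"h",np.median(h[m]),"rect",np.array(rr[0]),np.array(rr[1]),rr[2],"pct",np.percentile(X,[3,97],0).ravel())
    dk=near&(abs(y)<66)&(h>-4)&(h<5); print("deck h",np.median(h[dk]))
    if n=="top":
        for aa in range(-40,41,4):
            m=near&(abs(a-aa)<2)&(abs(y)<12); print(aa,np.median(h[m]).round(1) if m.any() else None,end="; ")
        print()
        for yy in range(-40,41,4):
            m=near&(abs(y-yy)<2)&(a>8)&(a<22); print(yy,np.median(h[m]).round(1) if m.any() else None,end="; ")
        # orientation of fixture: blue foot / deck outline
    I=np.load(n+"I3.npy").astype(int); blue=(I[...,2]>I[...,0]+60)&(abs(q[...,0])<120)&(abs(y)<100)&(D>0)
    X=q[blue][:,:2].astype(np.float32); print(n,"blue",len(X),cv2.minAreaRect(X),np.percentile(X,[1,99],0).ravel())
    # deck outline: |h|<20 region colored, bright
    m=(abs(h+2)<10)&(abs(a)<90)&(abs(y)<80)&~blue&(q[...,2]>20)&(D>0); X=np.c_[a[m],y[m]].astype(np.float32); print("deck",cv2.minAreaRect(X),np.percentile(X,[1,99],0).ravel())
E
```

```text
top fin 85 h 35.22980988517381 rect [ 2.3 -1.1] [14. 35.] 3.2860162258148193 pct [ -4.  -17.7   8.6  15.7]
top blk 318 h 14.861498692488423 rect [-5.   0.1] [66.8 64. ] 2.193359851837158 pct [-26.5 -23.8  26.8  24.5]
deck h -0.036562866141019335
-40 6.9; -36 8.9; -32 8.4; -28 13.2; -24 14.8; -20 15.0; -16 13.9; -12 16.7; -8 None; -4 34.2; 0 35.7; 4 35.2; 8 24.8; 12 14.6; 16 16.2; 20 14.6; 24 14.0; 28 16.4; 32 None; 36 None; 40 -115.2; 
-40 -0.8; -36 -1.4; -32 9.1; -28 8.0; -24 14.5; -20 15.1; -16 14.5; -12 14.9; -8 17.0; -4 16.8; 0 15.5; 4 14.5; 8 14.8; 12 14.1; 16 14.3; 20 14.7; 24 12.7; 28 7.9; 32 9.2; 36 -0.0; 40 -2.1; top blue 491 ((6.1707305908203125, 0.1890869140625), (149.43209838867188, 125.43560028076172), 2.3339710235595703) [-69.  -62.   75.5  64. ]
deck ((11.324195861816406, -0.1584320068359375), (155.29193115234375, 117.06135559082031), 2.1015117168426514) [-63.5 -58.3  83.8  58.7]
side fin 50 h 35.18153184084975 rect [1.5 1.1] [11.8 39.9] 2.577049732208252 pct [ -4.  -13.6   7.1  20.9]
side blk 174 h 15.204874726808654 rect [0.6 5.1] [53.9 60. ] 88.57965087890625 pct [-28.1 -16.2  28.2  28.1]
deck h 0.8599991875940809
side blue 1165 ((29.395164489746094, 7.723960876464844), (192.53219604492188, 132.30503845214844), 5.526268005371094) [-68.1 -41.4  82.1  69.1]
deck ((3.227214813232422, 7.951225280761719), (134.91612243652344, 117.22930145263672), 3.9788196086883545) [-64.6 -34.9  67.4  63.7]
```

The top crop shows the cartridge in the nest, with its fin near (212,180), and the lid folded back. The foot and deck outlines put the fixture yaw about 2.2 degrees higher than I had, so I'll update to 15.7 degrees.

```bash
sed -i 's/^F=.*/F=np.array([532.8,-170.3,math.radians(15.7)])/' p.py; cat > c7.py <<'E'
from p import *
np.set_printoptions(precision=2,suppress=True)
stat(); p,R0,st=cur()
def sl(p): 
    q=Rf.inv().apply(p-[F[0],F[1],0]); return np.array([q[0]*c+(q[2]-75)*s,q[1],-q[0]*s+(q[2]-75)*c])
print("slope a,y,h of TCP",sl(p).round(1),"F fix",Rf.inv().apply(st["force"]).round(1), "F slope a,n", (lambda f:(round(f[0]*c+f[2]*s,1),round(-f[0]*s+f[2]*c,1)))(Rf.inv().apply(st["force"])))
if len(sys.argv)>3:
    t=fix(*map(float,sys.argv[1:4])); err(t,Rcar); show(rows(p,R0,t,Rcar,step=30))
E
python3 c7.py 1 0 100
```

```text
t 11.3 p [542.8 108.2 383.6] z [ 0.48  0.11 -0.87] y [-0.23  0.97 -0.  ] q [ 0.7  -0.24 -0.52  0.31 -0.85 -2.19] F [0.2 0.1 1.2] w 54.8 gf 0.0
slope a,y,h of TCP [227.9 265.4 224.8] F fix [0.2 0.1 1.2] F slope a,n (np.float64(0.8), np.float64(0.9))
err tool cm [ 21.69 -27.07  13.1 ] deg [-1.2 -0.2 -2. ]
13
[[1.67, -2.08, 1.01], [1.67, -2.08, 1.0], [1.68, -2.08, 1.0], [1.69, -2.07, 1.0], [1.69, -2.07, 0.99], [1.7, -2.07, 0.99], [1.7, -2.06, 0.99], [1.71, -2.06, 0.98], [1.72, -2.06, 0.98], [1.72, -2.05, 0.97], [1.73, -2.05, 0.97], [1.73, -2.05, 0.97], [1.74, -2.05, 0.96]]
[[-0.09, -0.02, -0.16], [-0.09, -0.02, -0.16], [-0.09, -0.02, -0.16], [-0.09, -0.02, -0.16], [-0.09, -0.02, -0.16], [-0.09, -0.02, -0.16], [-0.09, -0.02, -0.16], [-0.09, -0.02, -0.16], [-0.09, -0.02, -0.16], [-0.09, -0.02, -0.16], [-0.09, -0.02, -0.16], [-0.09, -0.02, -0.16], [-0.09, -0.02, -0.16]]
```

Request:
{"name": "play_rows", "arguments": {
  "translation": [
    [2.8, -2.2, 0.6],
    [2.8, -2.2, 0.6],
    [2.8, -2.2, 0.6],
    [2.8, -2.2, 0.6],
    [2.5, -2.3, 0.9],
    [2, -2.3, 1],
    [1.5, -2.3, 1.2],
    [1.3, -2.3, 1.4],
    [1, -2.3, 1.5],
    [1, -2.2, 1.5],
    [0.8, -2.2, 1.6],
    [0.5, -2.2, 1.6]
  ],
  "turn": [
    [-0.1, 0, -0.2],
    [-0.1, 0, -0.2],
    [-0.1, 0, -0.2],
    [-0.1, 0, -0.2],
    [-0.1, 0, -0.2],
    [-0.1, 0, -0.2],
    [-0.1, 0, -0.2],
    [-0.1, 0, -0.2],
    [-0.1, 0, -0.2],
    [-0.1, 0, -0.2],
    [-0.1, 0, 0],
    [-0.1, 0, 0]
  ],
  "fingers": [5.5, 5.5, 5.5, 5.5, 5.5, 5.5, 5.5, 5.5, 5.5, 5.5, 5.5, 5.5]
}}

```text
clock: 12.5
tool_pos: [490.3, -183.1, 161.2]
ee_rot: [0.255, -0.132, 0.957, 0.035]
force: [1.2, 0.0, -0.0]
gripper_width: 54.7
gripper_force: 0.0
```

```bash
python3 c7.py 1 0 60
```

```text
t 12.5 p [ 490.3 -183.1  161.2] z [ 0.48  0.13 -0.87] y [-0.27  0.96  0.  ] q [-0.18 -0.01 -0.57 -0.41 -0.57 -0.82] F [ 1.2  0.  -0. ] w 54.7 gf 0.0
slope a,y,h of TCP [ 4.7 -0.8 96.8] F fix [ 1.2 -0.3 -0. ] F slope a,n (np.float64(1.0), np.float64(-0.6))
err tool cm [0.35 0.08 3.68] deg [ 0.  -0.2 -0. ]
2
[[0.18, 0.04, 1.84], [0.18, 0.04, 1.84]]
[[0.01, -0.09, -0.02], [0.01, -0.09, -0.02]]
```

Request:
{"name": "play_rows", "arguments": {
  "translation": [
    [0.2, 0.1, 2],
    [0.1, 0, 2],
    [0, 0, 1.5],
    [0, 0, 1],
    [0, 0, 0.8],
    [0, 0, 0]
  ],
  "turn": [
    [0, -0.1, 0],
    [0, -0.1, 0],
    [0, 0, 0],
    [0, 0, 0],
    [0, 0, 0],
    [0, 0, 0]
  ],
  "fingers": [5.5, 5.5, 5.5, 5.5, 5.5, 5.5]
}}

```text
clock: 13.1
tool_pos: [522.5, -171.5, 96.3]
ee_rot: [0.256, -0.132, 0.957, 0.036]
force: [-0.3, 0.1, -0.6]
gripper_width: 55.4
gripper_force: 0.0
```

```bash
python3 c7.py 1 0 19; python3 - <<'E'
from p import *
im,D=r.capture("side"); uv=proj("side",fix(0,0,20)).astype(int); x0,y0=uv[0]-40,uv[1]-35
cr=cv2.resize(im[y0:y0+75,x0:x0+80],None,fx=7,fy=7,interpolation=cv2.INTER_CUBIC)
q=(proj("side",cur()[0])-[x0,y0])*7; cv2.circle(cr,tuple(int(v) for v in q),4,(255,0,0),1)
cv2.imwrite("pics/f.png",cr[...,::-1])
E
```

```text
t 13.1 p [ 522.5 -171.5   96.3] z [ 0.48  0.14 -0.87] y [-0.27  0.96  0.  ] q [-0.16  0.13 -0.57 -0.52 -0.44 -0.72] F [-0.3  0.1 -0.6] w 55.4 gf 0.0
slope a,y,h of TCP [ 1.8  1.7 23.6] F fix [-0.3  0.2 -0.6] F slope a,n (np.float64(-0.5), np.float64(-0.4))
err tool cm [ 0.08 -0.17  0.46] deg [ 0.1 -0.1 -0. ]
1
[[0.08, -0.17, 0.46]]
[[0.08, -0.06, -0.02]]
```

View pics/f.png

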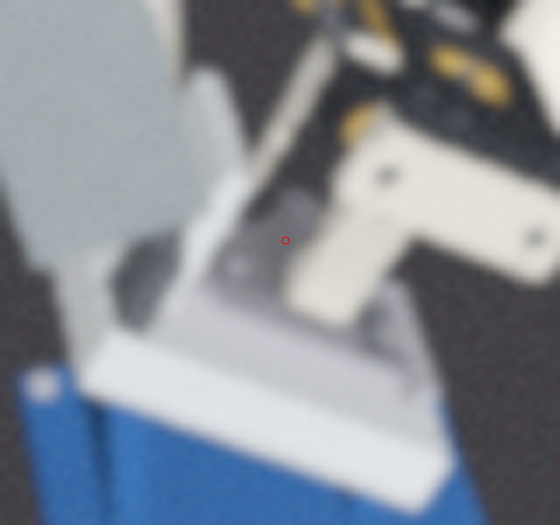

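The near finger sits at about (330,290), straddling the fin, which shows behind it at about (290,210). I'll lower the last few mm and close.

Request:
{"name": "play_rows", "arguments": {
  "translation": [
    [0.1, -0.15, 0.25],
    [0, 0, 0.2],
    [0, 0, 0],
    [0, 0, 0],
    [0, 0, 0],
    [0, 0, 0],
    [0, 0, 0]
  ],
  "turn": [
    [0, 0, 0],
    [0, 0, 0],
    [0, 0, 0],
    [0, 0, 0],
    [0, 0, 0],
    [0, 0, 0],
    [0, 0, 0]
  ],
  "fingers": [5.5, 5.5, 4.5, 3.2, 3.2, 3.2, 3.2],
  "newtons": 50
}}

```text
clock: 13.85
tool_pos: [524.1, -172.8, 92.9]
ee_rot: [0.256, -0.132, 0.957, 0.036]
force: [-2.5, -0.1, 2.8]
gripper_width: 35.2
gripper_force: 50.0
```

```bash
python3 c7.py -9 0 19
```

```text
t 13.85 p [ 524.1 -172.8   92.9] z [ 0.48  0.14 -0.87] y [-0.27  0.96  0.  ] q [-0.16  0.14 -0.57 -0.53 -0.44 -0.7 ] F [-2.5 -0.1  2.8] w 35.2 gf 50.0
slope a,y,h of TCP [ 1.1 -0.  20. ] F fix [-2.5  0.6  2.8] F slope a,n (np.float64(-0.7), np.float64(3.6))
err tool cm [1.01 0.   0.1 ] deg [ 0.  0. -0.]
1
[[1.01, 0.0, 0.1]]
[[0.04, 0.01, -0.01]]
```

Request:
{"name": "play_rows", "arguments": {
  "translation": [
    [0.2, 0, 0],
    [0.2, 0, 0],
    [0.2, 0, 0],
    [0.2, 0, 0],
    [0.2, 0, 0],
    [0, 0, 0],
    [0, 0, 0]
  ],
  "turn": [
    [0, 0, 0],
    [0, 0, 0],
    [0, 0, 0],
    [0, 0, 0],
    [0, 0, 0],
    [0, 0, 0],
    [0, 0, 0]
  ],
  "fingers": [3.2, 3.2, 3.2, 3.2, 3.2, 3.2, 3.2]
}}

```text
clock: 14.55
tool_pos: [517.6, -175.2, 89.1]
ee_rot: [0.258, -0.132, 0.956, 0.035]
force: [2.6, 3.5, 6.1]
gripper_width: 35.4
gripper_force: 50.0
```

```bash
python3 c7.py -9 0 19
```

```text
t 14.55 p [ 517.6 -175.2   89.1] z [ 0.48  0.14 -0.86] y [-0.27  0.96 -0.  ] q [-0.18  0.14 -0.57 -0.55 -0.43 -0.67] F [2.6 3.5 6.1] w 35.4 gf 50.0
slope a,y,h of TCP [-6.7 -0.6 20.2] F fix [3.5 2.7 6.1] F slope a,n (np.float64(6.0), np.float64(3.5))
err tool cm [0.23 0.06 0.12] deg [-0.   0.2  0. ]
1
[[0.23, 0.06, 0.12]]
[[-0.04, 0.19, 0.02]]
```

Request:
{"name": "play_rows", "arguments": {
  "translation": [
    [0.15, 0, 0],
    [0.1, 0, 0],
    [0, 0, 0],
    [0, 0, 0]
  ],
  "turn": [
    [0, 0, 0],
    [0, 0, 0],
    [0, 0, 0],
    [0, 0, 0]
  ],
  "fingers": [3.2, 3.2, 3.2, 3.2]
}}

```text
clock: 14.95
tool_pos: [516.1, -175.7, 88.2]
ee_rot: [0.258, -0.132, 0.956, 0.035]
force: [3.9, 3.3, 5.5]
gripper_width: 35.0
gripper_force: 50.0
```

```bash
python3 c7.py -9 0 19
```

```text
t 14.95 p [ 516.1 -175.7   88.2] z [ 0.48  0.14 -0.86] y [-0.27  0.96 -0.  ] q [-0.18  0.14 -0.57 -0.55 -0.43 -0.66] F [3.9 3.3 5.5] w 35.0 gf 50.0
slope a,y,h of TCP [-8.6 -0.6 20.2] F fix [4.6 2.1 5.5] F slope a,n (np.float64(6.7), np.float64(2.4))
err tool cm [0.04 0.06 0.12] deg [-0.   0.2  0. ]
1
[[0.04, 0.06, 0.12]]
[[-0.05, 0.24, 0.03]]
```

Request:
{"name": "play_rows", "arguments": {
  "translation": [
    [0.05, 0, 0],
    [0, 0, -0.2],
    [0, 0, -0.2],
    [0, 0, -0.2],
    [0, 0, 0]
  ],
  "turn": [
    [0, 0, 0],
    [0, 0, 0],
    [0, 0, 0],
    [0, 0, 0],
    [0, 0, 0]
  ],
  "fingers": [3.2, 3.2, 3.2, 3.2, 3.2]
}}

```text
clock: 15.45
tool_pos: [512.4, -176.8, 92.6]
ee_rot: [0.258, -0.132, 0.956, 0.035]
force: [7.1, 2.9, 0.0]
gripper_width: 35.2
gripper_force: 50.0
```

```bash
python3 c7.py -9 0 19
```

```text
t 15.45 p [ 512.4 -176.8   92.6] z [ 0.48  0.14 -0.86] y [-0.27  0.96 -0.  ] q [-0.18  0.13 -0.58 -0.54 -0.44 -0.67] F [7.1 2.9 0. ] w 35.2 gf 50.0
slope a,y,h of TCP [-9.7 -0.7 25.9] F fix [7.6 0.9 0. ] F slope a,n (np.float64(6.6), np.float64(-3.8))
err tool cm [-0.07  0.08  0.69] deg [-0.1  0.2  0. ]
1
[[-0.07, 0.08, 0.69]]
[[-0.06, 0.19, 0.01]]
```

Request:
{"name": "play_rows", "arguments": {
  "translation": [
    [0, 0, -0.3],
    [0, 0, -0.3],
    [0, 0, -0.3],
    [0, 0, -0.4],
    [0, 0, -0.6],
    [0, 0, -1],
    [0, 0, -1.5],
    [0, 0, -2],
    [0, 0, -2.5],
    [0, 0, -3],
    [0, 0, -3],
    [0, 0, 0]
  ],
  "turn": [
    [0, 0, 0],
    [0, 0, 0],
    [0, 0, 0],
    [0, 0, 0],
    [0, 0, 0],
    [0, 0, 0],
    [0, 0, 0],
    [0, 0, 0],
    [0, 0, 0],
    [0, 0, 0],
    [0, 0, 0],
    [0, 0, 0]
  ],
  "fingers": [3.2, 3.2, 3.2, 3.2, 3.2, 3.2, 3.2, 3.2, 3.2, 3.2, 3.2, 3.2]
}}

```text
clock: 16.65
tool_pos: [438.6, -198.0, 225.0]
ee_rot: [0.259, -0.132, 0.956, 0.034]
force: [1.0, -0.4, -1.5]
gripper_width: 35.5
gripper_force: 50.0
```

```bash
cat > c8.py <<'E'
from p import *
PL=np.array([563.5,172,20.])
Rpl=ori([0,0,-1],[0,1,0],R.identity())
if __name__=="__main__":
    stat(); p,R0,st=cur()
    t=PL+np.array(list(map(float,sys.argv[1:4]))); err(t,Rpl); show(rows(p,R0,t,Rpl,step=float(sys.argv[4]) if len(sys.argv)>4 else 32))
E
python3 c7.py;python3 c8.py 0 0 120
```

```text
t 16.65 p [ 438.6 -198.   225. ] z [ 0.49  0.13 -0.86] y [-0.27  0.96 -0.  ] q [-0.25 -0.16 -0.55 -0.37 -0.74 -0.83] F [ 1.  -0.4 -1.5] w 35.5 gf 50.0
slope a,y,h of TCP [-10.   -1.2 179. ] F fix [ 0.9 -0.6 -1.5] F slope a,n (np.float64(0.0), np.float64(-1.8))
t 16.65 p [ 438.6 -198.   225. ] z [ 0.49  0.13 -0.86] y [-0.27  0.96 -0.  ] q [-0.25 -0.16 -0.55 -0.37 -0.74 -0.83] F [ 1.  -0.4 -1.5] w 35.5 gf 50.0
err tool cm [-14.79  32.29  18.35] deg [ 3.9 30.1 15.4]
13
[[-1.14, 2.48, 1.41], [-1.14, 2.51, 1.35], [-1.14, 2.54, 1.29], [-1.14, 2.58, 1.23], [-1.14, 2.6, 1.17], [-1.13, 2.63, 1.11], [-1.12, 2.66, 1.05], [-1.1, 2.69, 0.99], [-1.09, 2.72, 0.94], [-1.07, 2.75, 0.88], [-1.05, 2.77, 0.82], [-1.02, 2.8, 0.76], [-0.99, 2.82, 0.71]]
[[0.3, 2.32, 1.18], [0.3, 2.32, 1.18], [0.3, 2.32, 1.18], [0.3, 2.32, 1.18], [0.3, 2.32, 1.18], [0.3, 2.32, 1.18], [0.3, 2.32, 1.18], [0.3, 2.32, 1.18], [0.3, 2.32, 1.18], [0.3, 2.32, 1.18], [0.3, 2.32, 1.18], [0.3, 2.32, 1.18], [0.3, 2.32, 1.18]]
```

Request:
{"name": "play_rows", "arguments": {
  "translation": [
    [-1.1, 2.5, 1.3],
    [-1.1, 2.5, 1.3],
    [-1.1, 2.5, 1.3],
    [-1.1, 2.6, 1.2],
    [-1.1, 2.6, 1.2],
    [-1.1, 2.6, 1.1],
    [-1.1, 2.7, 1],
    [-1.1, 2.7, 1],
    [-1.1, 2.7, 0.9],
    [-1.1, 2.7, 0.9],
    [-1, 2.8, 0.8],
    [-1, 2.8, 0.7]
  ],
  "turn": [
    [0.3, 2.3, 1.2],
    [0.3, 2.3, 1.2],
    [0.3, 2.3, 1.2],
    [0.3, 2.3, 1.2],
    [0.3, 2.3, 1.2],
    [0.3, 2.3, 1.2],
    [0.3, 2.3, 1.2],
    [0.3, 2.3, 1.2],
    [0.3, 2.3, 1.2],
    [0.3, 2.3, 1.2],
    [0.3, 2.3, 1.2],
    [0.3, 2.3, 1.2]
  ],
  "fingers": [3.2, 3.2, 3.2, 3.2, 3.2, 3.2, 3.2, 3.2, 3.2, 3.2, 3.2, 3.2]
}}

```text
clock: 17.85
tool_pos: [550.2, 144.3, 144.3]
ee_rot: [0.018, -0.008, 1.0, 0.005]
force: [-0.5, -1.2, -0.4]
gripper_width: 35.6
gripper_force: 50.0
```

```bash
python3 c8.py 0 0 80
```

```text
t 17.85 p [550.2 144.3 144.3] z [ 0.04  0.01 -1.  ] y [-0.02  1.    0.01] q [ 0.61  0.23 -0.38  0.02 -0.93 -2.17] F [-0.5 -1.2 -0.4] w 35.6 gf 50.0
err tool cm [-1.21  2.7   4.5 ] deg [0.6 2.1 1. ]
2
[[-0.61, 1.35, 2.25], [-0.64, 1.37, 2.23]]
[[0.28, 1.04, 0.49], [0.28, 1.04, 0.49]]
```

Request:
{"name": "play_rows", "arguments": {
  "translation": [
    [-0.6, 1.3, 2],
    [-0.6, 1.4, 2],
    [0, 0, 0],
    [0, 0, 0]
  ],
  "turn": [
    [0.3, 1, 0.5],
    [0.3, 1, 0.5],
    [0, 0, 0],
    [0, 0, 0]
  ],
  "fingers": [3.2, 3.2, 3.2, 3.2]
}}

```text
clock: 18.25
tool_pos: [562.7, 170.5, 104.5]
ee_rot: [0.001, -0.0, 1.0, -0.001]
force: [-0.6, 0.2, -0.8]
gripper_width: 35.5
gripper_force: 50.0
```

```bash
python3 c8.py 0 0 80; python3 - <<'E'
from c8 import *
np.set_printoptions(precision=1,suppress=True)
p,R0,st=cur()
im,D=r.capture("side"); P=deproj("side",D.astype(float))
L=r.pinpoint("side","cartridge"); print([(l["location"],l["conf"]) for l in L[:2]])
M=r.masks_of("side","cartridge"); print([(m["location"],m["conf"],m["mask"].sum()) for m in M[:2]])
# predicted corners: underside h below TCP
x0,y0=240,250
cr=cv2.resize(im[y0:y0+100,x0:x0+130],None,fx=6,fy=6,interpolation=cv2.INTER_CUBIC)
for dx,dy,dz in [(-30,25,-18),(30,25,-18),(-30,25,-2),(30,25,-2),(-30,-25,-2),(30,-25,-2),(40,20,-18)]:
    q=(proj("side",p+[dx,dy,dz])-[x0,y0])*6; cv2.circle(cr,tuple(int(v) for v in q),3,(255,0,0),1)
for dx,dy in [(-65,65),(65,65),(-65,-65),(65,-65)]:
    q=(proj("side",PL+[dx,dy,0])-[x0,y0])*6; cv2.circle(cr,tuple(int(v) for v in q),3,(0,255,0),1)
cv2.imwrite("pics/g.png",cr[...,::-1])
for n in("top","side"):
    for _ in range(1):
        if n=="top": r.capture(n)
        print(n,[(l["location"],l["conf"]) for l in r.pinpoint(n,"plate_top")[:1]],proj(n,PL))
if M:
    m=M[0]["mask"]&(D>0); Q=P[m]+[0,0,2]; print("cart pts rel tcp pct",np.percentile(Q-p,[2,50,98],0))
E
```

```text
t 18.25 p [562.7 170.5 104.5] z [ 0. -0. -1.] y [-0.  1. -0.] q [ 0.63  0.32 -0.34  0.   -0.9  -2.2 ] F [-0.6  0.2 -0.8] w 35.5 gf 50.0
err tool cm [-0.08  0.15  0.45] deg [-0.1  0.1  0. ]
1
[[-0.08, 0.15, 0.45]]
[[-0.07, 0.1, 0.04]]
[([284.9, 297.7], 0.88)]
[([290.2, 305.7], 0.71, np.int64(249)), ([305.1, 192.5], 0.71, np.int64(52))]
top [([239.4, 242.9], 0.97)] [238.7 239.4]
side [([282.8, 323.2], 0.88)] [284.8 324.3]
cart pts rel tcp pct [[-32.5 -16.  -18.6]
 [-14.5  25.   -9.6]
 [ 31.8  28.   -3.4]]
```

View pics/g.png

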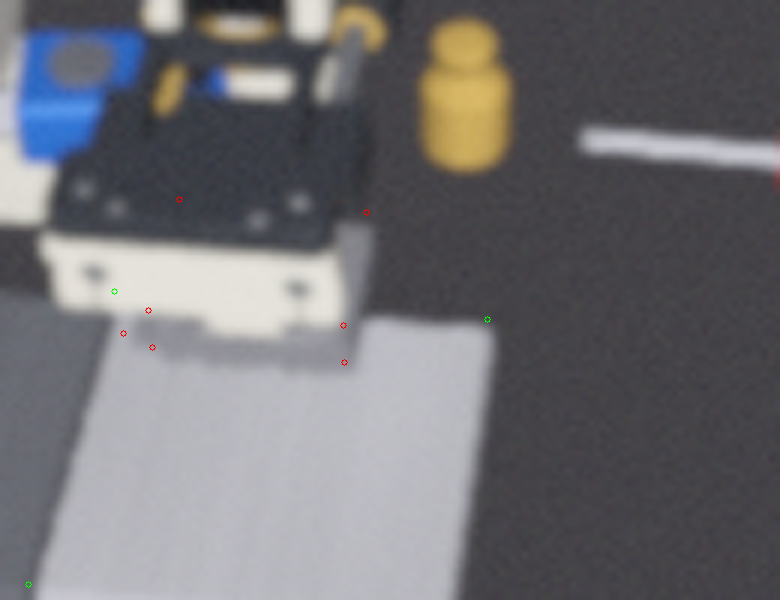

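The cartridge hangs level. Its lower edge runs from (150,355) to (352,367) in the crop, square to the plate. Its offset from prediction matches the plate corner's, near (493,325), so I'll lower it.

Request:
{"name": "play_rows", "arguments": {
  "translation": [
    [-0.1, 0.15, 1.5],
    [0, 0, 1.5],
    [0, 0, 1.2],
    [0, 0, 0.9],
    [0, 0, 0.6],
    [0, 0, 0.3],
    [0, 0, 0.1],
    [0, 0, 0.1],
    [0, 0, 0.1],
    [0, 0, 0]
  ],
  "turn": [
    [0, 0.1, 0],
    [0, 0, 0],
    [0, 0, 0],
    [0, 0, 0],
    [0, 0, 0],
    [0, 0, 0],
    [0, 0, 0],
    [0, 0, 0],
    [0, 0, 0],
    [0, 0, 0]
  ],
  "fingers": [3.2, 3.2, 3.2, 3.2, 3.2, 3.2, 3.2, 3.2, 3.2, 3.2]
}}

```text
clock: 19.55
tool_pos: [564.3, 172.2, 42.7]
ee_rot: [0.001, -0.0, 1.0, 0.0]
force: [-0.3, -0.3, -1.1]
gripper_width: 35.0
gripper_force: 50.0
```

```bash
python3 c8.py 0 0 18
```

```text
t 19.55 p [564.3 172.2  42.7] z [ 0.  0. -1.] y [-0.  1.  0.] q [ 0.63  0.4  -0.4   0.   -0.77 -2.2 ] F [-0.3 -0.3 -1.1] w 35.0 gf 50.0
err tool cm [ 0.09 -0.02  0.47] deg [0.  0.1 0. ]
1
[[0.09, -0.02, 0.47]]
[[0.02, 0.11, 0.02]]
```

Request:
{"name": "play_rows", "arguments": {
  "translation": [
    [0, 0, 0.1],
    [0, 0, 0.1],
    [0, 0, 0.1],
    [0, 0, 0]
  ],
  "turn": [
    [0, 0, 0],
    [0, 0, 0],
    [0, 0, 0],
    [0, 0, 0]
  ],
  "fingers": [3.2, 3.2, 3.2, 3.2]
}}

```text
clock: 19.95
tool_pos: [564.3, 172.2, 40.3]
ee_rot: [0.001, -0.0, 1.0, 0.0]
force: [-3.2, -0.0, 6.9]
gripper_width: 35.7
gripper_force: 50.0
```

Request:
{"name": "play_rows", "arguments": {
  "translation": [
    [0, 0, 0],
    [0, 0, 0],
    [0, 0, 0],
    [0, 0, 0],
    [0, 0, 0],
    [0, 0, 0]
  ],
  "turn": [
    [0, 0, 0],
    [0, 0, 0],
    [0, 0, 0],
    [0, 0, 0],
    [0, 0, 0],
    [0, 0, 0]
  ],
  "fingers": [3.2, 3.2, 3.2, 4.2, 4.8, 5.2],
  "newtons": 5
}}

```text
clock: 20.55
tool_pos: [564.2, 172.2, 39.4]
ee_rot: [0.001, -0.0, 1.0, 0.0]
force: [-0.1, -0.9, 0.7]
gripper_width: 49.9
gripper_force: 0.0
```

Request:
{"name": "play_rows", "arguments": {
  "translation": [
    [0, 0, -0.5],
    [0, 0, -1],
    [0, 0, -2],
    [0, 0, -3],
    [0, 0, -4],
    [0, 0, -4],
    [2, 0, -4],
    [4, 0, -3],
    [4, 0, 0],
    [4, 0, 0],
    [4, 0, 0],
    [0, 0, 0]
  ],
  "turn": [
    [0, 0, 0],
    [0, 0, 0],
    [0, 0, 0],
    [0, 0, 0],
    [0, 0, 0],
    [0, 0, 0],
    [0, 0, 0],
    [0, 0, 0],
    [0, 0, 0],
    [0, 0, 0],
    [0, 0, 0],
    [0, 0, 0]
  ],
  "fingers": [5.2, 5.2, 5.2, 5.2, 5.2, 5.2, 5.2, 5.2, 5.2, 5.2, 5.2, 5.2]
}}

```text
clock: 21.75
tool_pos: [380.6, 171.3, 255.7]
ee_rot: [0.001, -0.001, 1.0, 0.002]
force: [1.3, 0.5, 1.8]
gripper_width: 52.2
gripper_force: 0.0
```

```bash
python3 - <<'E'
from c8 import *
np.set_printoptions(precision=1,suppress=True)
stat(); ims=[]
for n in("top","side"):
    im,D=r.capture(n); P=deproj(n,D.astype(float)); P[...,2]+=2*(n=="side")
    m=(abs(P[...,0]-563)<50)&(abs(P[...,1]-172)<50)&(P[...,2]>30)&(P[...,2]<65)&(D>0)
    t=m&(P[...,2]<40)&(P[...,2]>32); f=m&(P[...,2]>50)
    for nm,k in(("blk",t),("fin",f)):
        if k.sum()>5: X=P[k]; print(n,nm,k.sum(),"z",np.median(X[:,2]),cv2.minAreaRect(X[:,:2].astype(np.float32)),np.percentile(X[:,:2],[2,98],0).ravel())
    pl=(abs(P[...,0]-563)<70)&(abs(P[...,1]-172)<75)&(abs(P[...,2]-20)<5)&(D>0); print("plate",np.percentile(P[pl][:,:2],[1,99],0).ravel())
    print(n,"lid_bar",[(np.round(l["location"]),l["conf"]) for l in r.pinpoint(n,"lid_bar")[:1]])
    im=im[120:345,200:500]; ims.append(cv2.resize(im,(400,300))[...,::-1])
cv2.imwrite("pics/h.png",np.hstack(ims))
E
```

```text
t 21.75 p [380.6 171.3 255.7] z [ 0.  0. -1.] y [-0.  1.  0.] q [ 0.9 -0.1 -0.5  0.  -1.2 -2.5] F [1.3 0.5 1.8] w 52.2 gf 0.0
top blk 356 z 35.94348431291711 ((562.6199340820312, 171.2587127685547), (50.18452453613281, 59.84394836425781), 89.7139663696289) [533.7 146.6 591.3 196. ]
top fin 79 z 56.77828980773534 ((562.6558227539062, 171.72250366210938), (12.188323974609375, 36.60204315185547), 0.4238722324371338) [556.6 154.2 568.6 189.2]
plate [499.1 106.2 632.  234.2]
top lid_bar [(array([369., 175.]), 0.68)]
side blk 511 z 35.6184309247922 ((561.3316040039062, 174.4616241455078), (60.624855041503906, 53.21209716796875), 1.3318216800689697) [532.  150.5 590.1 199.7]
side fin 104 z 56.21404910844667 ((561.2155151367188, 174.20086669921875), (11.87677001953125, 37.474327087402344), 0.3540292978286743) [555.4 157.1 567.1 192.8]
plate [497.6 109.7 632.1 238.8]
side lid_bar [(array([271., 134.]), 0.73)]
```

View pics/h.png

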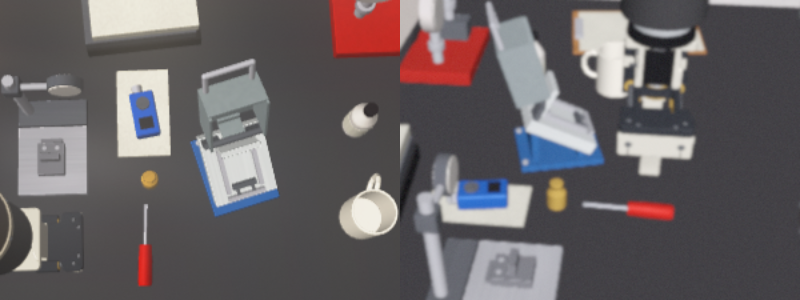

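The cartridge sits flat, fin up and square on the plate, centred to within about 1–2 mm, at (50,155) in the top crop. The lid is open and the other things on the bench are where they were.

```bash
python3 -c "
from cell import r
print(r.sign_off())"
```

```text
the job is handed in; nothing more can be done
None
```

The lid rests open by itself, and the cartridge was slid clear of the lip, lifted out and set flat, fin up and square within about 2 mm of the plate's middle. The job was handed in at about 22 s with the other things on the bench undisturbed.

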